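Take the boiler binder out of the tight rack

TASK

Fetch the boiler's service binder, the open-topped one with paper showing between its boards, from its tight row between cartons and rack ends: pull its top edge forward, towards the robot, until it leans out on the rack's front rail, then take it by the part that sticks out and stand it upright on the rubber mat. Leave the two closed cartons standing in their places.

Things in the scene. Friction and masses are not known exactly. Their poses are not given: they have to be found in the camera images.
- binder_centre (a point): Binder, brown cardboard, rigid, loose, 95 deep (x) x 48 thick (y) x 170 mm high (z), 0.3 to 0.6 kg. From above: white paper between two 3 mm boards, 8 mm below their top and 4 mm in from their rear edges. Closed spine on its -x face, to the robot. Point: its centre, 85 mm above its underside. Tipped forward on its lower front edge it balances at 28 deg and beyond that leans on the rail by itself, at 36 to 40 deg.
- rack: Fixed steel rack holding binder and 2 cartons in any order, fronts level, 2 to 3 mm gaps. Origin on the table, mid-row, at the line of the fronts (spines); x to the rear, y along the row. Floor 6 mm thick. End plates 146 mm high, as deep as the row. Behind the row nothing stands for 60 mm. Front rail: 10 mm bar along y, axis at x = -51 mm, 68 mm up; an item tipped onto it has its upper part clear of its neighbours.
- carton_a_centre (a point): First closed carton of brown cardboard, the binder's size (95 deep x 48 thick x 170 mm high, 0.45 kg), standing loose in the rack; flat shut top with a thin dark seam. A bystander. The point is its centre, 85 mm above its underside; z up, -x to its front.
- carton_b_centre (a point): Second, like the first: a closed carton of brown cardboard, the binder's size (95 deep x 48 thick x 170 mm high, 0.45 kg), standing loose in the rack; flat shut top with a thin dark seam. A bystander. The point is its centre, 85 mm above its underside; z up, -x to its front.
- mat: Flat black rubber mat, 220 x 220 mm and 4 mm thick, fixed on the table to the right of the rack. Origin: centre of its underside, on the table; x and y along its edges.

How it is judged:
By the outcome, as a careful person would: the job done as asked, in the order asked, and still so for the second after the job is handed in, with the robot touching nothing.
It also fails if it takes over 53 s, if anything falls off the work surface, if the arm or the gripper's body presses on something with over 40 N, if the wrist force passes 120 N, or if a joint passes its speed limit or range.

ROBOT

A 6-joint arm with a two-finger parallel gripper is mounted at the origin on the work surface. World frame = base frame: x ahead of the robot, y to its left, z up, the work surface at z = 0. Lengths are in mm, angles in degrees, forces in N, time in s.
With the tool pointing down it reaches from about 300 to 850 mm from the base axis. Payload 4.2 kg.
Tool frame: the origin (TCP) lies between the finger pads; the fingertips stand ahead of it and the grasp point (between the pads) lies 3 mm ahead of it (nose_length is the z of the fingertips in the tool frame, in mm); z points along the fingers, y is the line along which they close (so a half turn about z gives the same grasp; the last joint's range is limited). The gripper opens to 91 mm and grips with 3 to 60 N. Pads are 32 mm wide; open, the fingers measure 118 mm over their backs; the gripper's body (76 mm by 178 mm) begins 60 mm behind the grasp point.
Start: joints at [63.885, 18.312, 89.639, -0, 72.044, -1.146], TCP at [242.732, 521.272, 213.376] pointing down, gripper open.
Joint ranges: [-177.97, 177.97], [-48.28, 115.42], [12.27, 149.76], [-77.06, 257.06], [2.81, 150.46], [-146.56, 146.56]. Speed limits (degrees/s): [147.25, 147.25, 180, 180, 180, 180].

INTERFACE

Orientations are given as [roll, pitch, yaw] about the fixed x, y, z axes, in that order (R = Rz(yaw) Ry(pitch) Rx(roll)).
In Python, from workcell import state, grab_frame, camera_params, job_done, nose_length gives the robot as it stands.
- The arm moves only by the tool step_arm, never from a script. Its argument "plan" is a list that holds one entry, the list of rows, each a list of 5 numbers: the shift along the tool's x, y, z in cm, then the turn about the tool's z in rad, then the opening, from 0 (shut) to 1 (fully open). In form: [[[x, y, z, turn, gripper], ...]]. A call has 1 to 20 rows; each row is the pose to reach, as a shift and turn from the pose commanded when the call began, along the tool's axes at that moment; what a row does not reach only later rows make up. A row lasts 1/8 s, in which the tool goes at most 62.5 mm and 10.7 degrees, less where a joint would pass 70% of its speed; a pose out of reach is approached as far as the arm can. A call with a gripper value outside its range is refused whole. The fingers move at their own pace and stop on an object; "newtons" is the grip in N (left out, the last holds). Time passes only in rows, so rows that repeat a pose let the fingers close. It gives the time, the measured TCP pose, the force, the opening and the grip force at its end, in the units of the state.
- state(): the state, without advancing time (a new reading comes with each control period).
- grab_frame(name): name is "side" or "top" or "wrist"; returns the picture (420x560x3 uint8, blue, green, red); there is no depth.
- camera_params(name): a dict with "camera_matrix" (3x3 intrinsics, pixels), "R" (3x3) and "t" (3): a world point X has camera coordinates R X + t; the wrist camera has in their place "mount" (4x4, takes a point from camera to tool coordinates, whose origin is the TCP and whose axes are the flange's). Camera axes: x right, y down, z forward; pixel columns grow to the right and rows downward; lengths in mm; the calibration is good to about 2 mm. The wrist camera is an equidistant fisheye: a pixel r from the principal point sees the ray r / f radians off the axis. A picture is of the moment at which its call begins: read the wrist's pose just before it. camera_params takes no time and is no camera call.
- job_done(): hands the job in; it is judged then, once.
The state is a dict: "time_s": time; "qpos": joint angles; "qvel": joint speeds; "effort": joint torques, N m; "ee_pos": TCP position; "ee_rot": TCP orientation; "force": force on the tool from outside, world axes, zero at the start; "torque": the same for the moment, N m; "gripper_width": finger opening in mm; "gripper_force": force on a finger pad.
Only numpy, scipy, OpenCV 4.12 (cv2) and the standard library are available. Lean on these libraries where they do the work, as an engineer would, in place of code of your own. Each camera call takes 0.05 s, during which the arm holds its last target. There are 200 camera calls.

## Working session

There is one attempt and no reset: what is moved stays moved. The work goes in short steps, Python scripts to look and compute and a tool call to move; the robot and the scene stay as the last step left them, time stands still between calls to the robot, and variables do not carry over. Pictures are saved under pics/ and viewed, at most 10 in all, crops included, and the job is handed in when it is done.

Besides the shell and the picture viewer there is one more tool, called in YAML: its name, and indented under it one key for each argument. step_arm: Moves the arm, as the interface text tells. Its arguments: {"type":"object","properties":{"plan":{"type":"array","items":{"type":"array","items":{"type":"array","items":{"type":"number"}}}},"newtons":{"type":"number"}},"required":["plan"]}

```bash
mkdir -p pics
python3 - <<'E'
from workcell import *
import cv2,numpy as np
s=state();print(s);print(nose_length if not callable(nose_length) else nose_length())
a=grab_frame("top");b=grab_frame("side")
cv2.imwrite("pics/top0.png",a);cv2.imwrite("pics/side0.png",b)
for n in("top","side","wrist"):print(n,camera_params(n))
E
```

```text
{'time_s': 0.0, 'qpos': array([ 6.38855423e+01,  1.83474625e+01,  8.97061283e+01,  2.69498570e-04,
        7.20411669e+01, -1.14633097e+00]), 'qvel': array([ 0.0220714 ,  0.07306715, -0.00893107, -0.07835441, -0.18966696,
        0.02602145]), 'effort': array([-3.67201437e-04, -4.12462449e+01, -2.31974959e+01,  7.26316497e-02,
        4.58185840e-02, -1.43249358e-04]), 'ee_pos': array([242.49951399, 520.81704061, 212.56402989]), 'ee_rot': array([-1.79905266e+02, -2.15189223e-03,  1.55031788e+02]), 'force': array([-0.26907574,  0.00631513,  0.18432415]), 'torque': array([0.01507993, 0.07049604, 0.01289463]), 'gripper_force': 0.0, 'gripper_width': 91.21524541332745}
22.0
top {'camera_matrix': array([[476.01514279,   0.        , 281.83035737],
       [  0.        , 476.01514279, 208.91233434],
       [  0.        ,   0.        ,   1.        ]]), 'R': array([[-0.00208674, -0.99973574, -0.0228933 ],
       [-0.99742872,  0.00372081, -0.07156888],
       [ 0.07163515,  0.02268509, -0.9971729 ]]), 't': array([ -21.41295378,  512.55451979, 1029.69958031])}
side {'camera_matrix': array([[491.
[... 182 characters left out ...]
-0.00536111],
       [-0.03407402, -0.46869484, -0.88270273],
       [ 0.05262099,  0.88114918, -0.46990122]]), 't': array([-542.03388117,   87.43515407, 1078.3186197 ])}
wrist {'camera_matrix': array([[325.1922621 ,   0.        , 273.91518633],
       [  0.        , 325.1922621 , 212.43055022],
       [  0.        ,   0.        ,   1.        ]]), 'mount': array([[ 2.41818166e-04, -9.59431054e-01, -2.81943248e-01,
         8.00917981e+01],
       [ 9.99999790e-01,  4.01739226e-04, -5.09403842e-04,
         5.46734339e-01],
       [ 6.02005527e-04, -2.81943065e-01,  9.59430949e-01,
        -1.70611800e+02],
       [ 0.00000000e+00,  0.00000000e+00,  0.00000000e+00,
         1.00000000e+00]])}
```

View pics/top0.png

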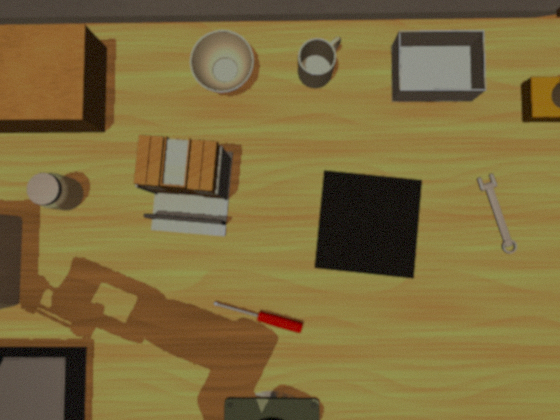

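View pics/side0.png

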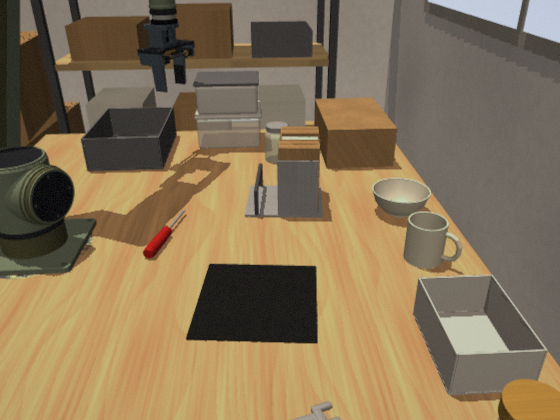

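The top view shows the rack at about (180,165). The binder is the middle item, with white paper around (176,162) and a carton on each side. The rail is in front at about row 215 and the mat is centred near (368,224). The side view agrees.

```bash
cat > h.py <<'E'
from workcell import *
import cv2,numpy as np
from scipy.spatial.transform import Rotation as Ro
def ray(n,uv,z):
    p=camera_params(n);K=p["camera_matrix"];R=p["R"];t=p["t"]
    d=R.T@np.linalg.solve(K,[*uv,1]);c=-R.T@t
    return c+d*(z-c[2])/d[2]
def wray(uv,z,s):
    p=camera_params("wrist");K=p["camera_matrix"];M=p["mount"]
    v=np.array([uv[0]-K[0,2],uv[1]-K[1,2]]);r=np.hypot(*v);a=r/K[0,0]
    d=np.r_[v/max(r,1e-9)*np.sin(a),np.cos(a)]
    Rt=Ro.from_euler("xyz",s["ee_rot"],degrees=True).as_matrix()
    c=s["ee_pos"]+Rt@M[:3,3];d=Rt@M[:3,:3]@d
    return c+d*(z-c[2])/d[2]
def totool(target,s):  # world point -> shift in cm along tool axes
    Rt=Ro.from_euler("xyz",s["ee_rot"],degrees=True).as_matrix()
    return Rt.T@(np.array(target)-s["ee_pos"])/10
E
python3 - <<'E'
from h import *
a=cv2.imread("pics/top0.png");h=cv2.cvtColor(a,cv2.COLOR_BGR2HSV)
def big(m,roi):
    k=np.zeros_like(m);x0,y0,x1,y1=roi;k[y0:y1,x0:x1]=m[y0:y1,x0:x1]
    c=max(cv2.findContours(k,0,2)[0],key=cv2.contourArea);return c
m=cv2.inRange(h,(0,0,110),(180,70,255));c=big(m,(150,130,205,192))
def rep(n,c,z):
    b=cv2.boxPoints(cv2.minAreaRect(c));P=np.array([ray("top",q,z) for q in b])
    print(n,b.round(1).tolist(),"\n",P[:,:2].round(1).tolist(),P.mean(0).round(1))
    for i in range(2):
        e=P[i+1]-P[i];print(np.linalg.norm(e).round(1),np.degrees(np.arctan2(e[1],e[0])).round(1))
rep("paper",c,168)
m=cv2.inRange(h,(4,110,90),(16,255,255));m|=cv2.inRange(h,(0,0,110),(180,70,255))
rep("row",big(m,(125,125,222,194)),176)
m=cv2.inRange(h,(0,0,0),(180,255,40));rep("mat",big(m,(300,150,440,290)),4)
cv2.imwrite("pics/c.png",cv2.resize(a[120:245,120:245],None,fx=4.6,fy=4.6,interpolation=cv2.INTER_CUBIC))
E
```

```text
paper [[163.0, 182.89999389648438], [167.10000610351562, 138.3000030517578], [187.39999389648438, 140.10000610351562], [183.39999389648438, 184.8000030517578]] 
 [[552.2, 199.9], [638.3, 193.4], [634.4, 154.1], [548.5, 160.8]] [593.3 177.1 168. ]
86.3 -4.3
39.5 -95.6
row [[134.3000030517578, 183.6999969482422], [139.0, 134.5], [217.0, 141.89999389648438], [212.39999389648438, 191.0]] 
 [[550.0, 252.1], [644.1, 245.2], [628.8, 96.0], [535.4, 104.0]] [589.6 174.3 176. ]
94.3 -4.2
149.9 -95.8
mat [[315.20001220703125, 266.8999938964844], [324.79998779296875, 171.1999969482422], [421.5, 180.89999389648438], [411.8999938964844, 276.6000061035156]] 
 [[384.8, -96.0], [597.9, -119.0], [575.0, -333.6], [363.5, -307.9]] [ 480.3 -214.1    4. ]
214.3 -6.1
215.9 -96.1
```

View pics/c.png

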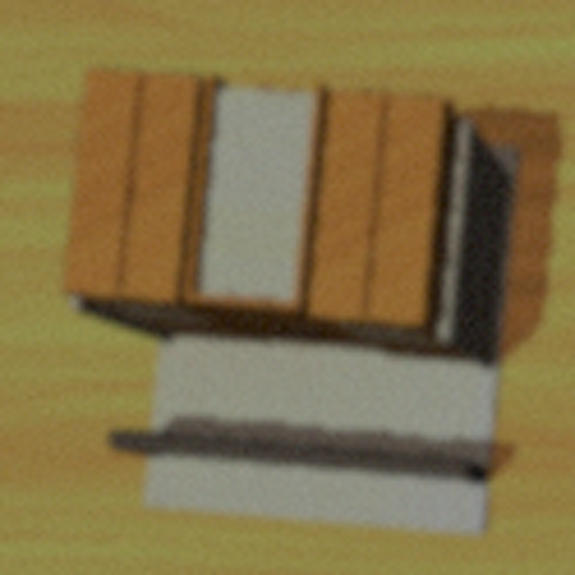

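Run:
```python
from h import *
s=state()
print(totool([592,176,300],s))
```

```text
[-46.23848034 -16.52538594  -8.71235192]
```

step_arm:
  plan:
    - [[0, 0, -4, 0, 1], [-5, -1.8, -8.7, -0.1, 0], [-10, -3.6, -8.7, -0.2, 0], [-15, -5.4, -8.7, -0.35, 0], [-20, -7.1, -8.7, -0.35, 0], [-25, -9, -8.7, -0.35, 0], [-30, -10.7, -8.7, -0.35, 0], [-35, -12.5, -8.7, -0.35, 0], [-40, -14.3, -8.7, -0.35, 0], [-44, -15.7, -8.7, -0.35, 0], [-46.2, -16.5, -8.7, -0.35, 0], [-46.2, -16.5, -8.7, -0.35, 0], [-46.2, -16.5, -8.7, -0.35, 0], [-46.2, -16.5, -8.7, -0.35, 0]]

```text
time_s: 1.85
ee_pos: [591.0, 177.9, 300.7]
ee_rot: [180.0, -0.0, 175.2]
force: [-0.5, 0.9, 0.3]
gripper_width: 0.3
gripper_force: 0.0
```

Run:
```python
from h import *
s=state();a=grab_frame("wrist");cv2.imwrite("pics/w1.png",a)
np.save("s1.npy",s,allow_pickle=True);print(s["ee_pos"],s["ee_rot"],s["gripper_width"],s["qpos"].round(0))
h=cv2.cvtColor(a,cv2.COLOR_BGR2HSV)
m=cv2.inRange(h,(0,0,110),(180,70,255))
for c in cv2.findContours(m,0,2)[0]:
    if cv2.contourArea(c)>1500:
        b=cv2.boxPoints(cv2.minAreaRect(c));P=np.array([wray(q,168,s) for q in b]);print(b.round().tolist(),P[:,:2].round(1).tolist(),P.mean(0).round(1))
```

```text
[590.98724992 177.87920257 300.6598528 ] [ 1.79971559e+02 -2.65271291e-03  1.75186725e+02] 0.28742382553917933 [ 16.  20.  75.   0.  85. -70.]
[[249.0, 160.0], [293.0, 160.0], [293.0, 246.0], [249.0, 246.0]] [[547.1, 158.6], [550.6, 199.7], [636.9, 193.8], [633.2, 149.6]] [592.  175.4 168. ]
[[461.0, 119.0], [498.0, 108.0], [514.0, 162.0], [477.0, 173.0]] [[516.5, 378.6], [503.0, 430.4], [562.9, 456.6], [573.8, 400.7]] [539.1 416.6 168. ]
[[214.0, 106.0], [330.0, 106.0], [330.0, 145.0], [214.0, 145.0]] [[493.0, 130.9], [502.2, 237.9], [538.9, 235.5], [529.7, 127.0]] [515.9 182.8 168. ]
[[214.0, 84.0], [331.0, 84.0], [331.0, 99.0], [214.0, 99.0]] [[472.3, 132.8], [481.4, 240.4], [495.6, 239.3], [486.5, 131.5]] [483.9 186.  168. ]
```

View pics/w1.png

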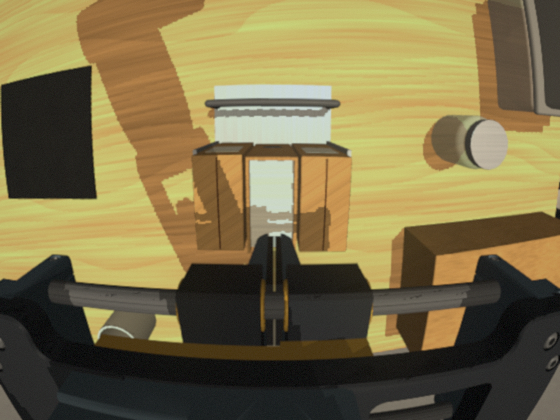

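Seen from the wrist, the row squares up with the tool axes. The paper at (249–293, 160–246) gives a binder centre of about (592,176), which agrees with the top view, and the rack yaw is -4.8°. Next I'll go behind the row and lower the closed fingers.

step_arm:
  plan:
    - [[-4, -0.1, 0, 0, 0], [-8.3, -0.2, 0, 0, 0], [-8.3, -0.2, 4, 0, 0], [-8.3, -0.2, 8, 0, 0], [-8.3, -0.2, 11, 0, 0], [-8.3, -0.2, 12.1, 0, 0], [-8.3, -0.2, 12.1, 0, 0], [-8.3, -0.2, 12.1, 0, 0]]

```text
time_s: 2.9
ee_pos: [675.2, 168.0, 181.3]
ee_rot: [179.9, 0.2, 175.1]
force: [0.3, 0.1, 0.4]
gripper_width: 0.4
gripper_force: 0.0
```

step_arm:
  plan:
    - [[0.8, 0, 0, 0, 0], [1.6, 0, 0, 0, 0], [2.2, 0, -0.1, 0, 0], [2.8, 0, -0.5, 0, 0], [3.4, 0, -0.8, 0, 0], [4.0, 0, -1.1, 0, 0], [4.6, 0, -1.3, 0, 0], [4.6, 0, -1.3, 0, 0]]

```text
time_s: 3.9
ee_pos: [628.3, 171.6, 192.7]
ee_rot: [180.0, 0.0, 175.1]
force: [1.3, -0.6, 0.2]
gripper_width: 0.3
gripper_force: 0.0
```

Run:
```python
from h import *
a=grab_frame("side")[90:230,220:350];b=grab_frame("top")[110:250,110:240]
cv2.imwrite("pics/p1.png",cv2.resize(np.hstack([a,b]),None,fx=3,fy=3))
```

```text
(no output)
```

View pics/p1.png

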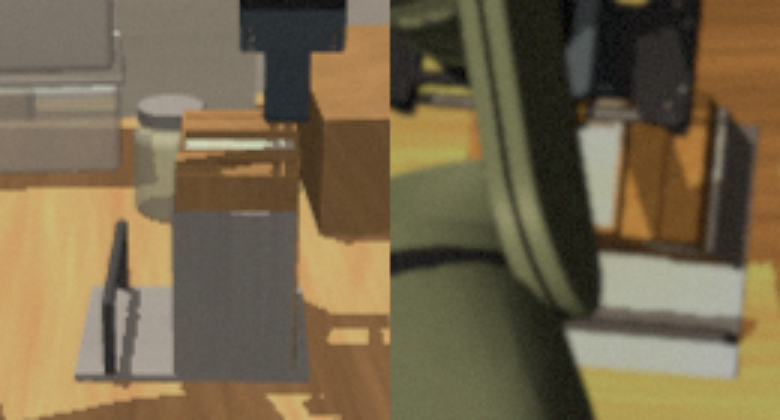

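The fingers are at the rear edge of the row, but the paper strip at crop (185–295,145) still looks level. I'll compare it with the wrist view and the first frame.

Run:
```python
from h import *
a=cv2.imread("pics/side0.png")[110:160,265:335];b=grab_frame("side")[110:160,265:335];s=state();w=grab_frame("wrist")[100:300,180:370]
print(s["ee_pos"],s["force"])
p=camera_params("side")
def pr(X):
    q=p["camera_matrix"]@(p["R"]@np.array(X)+p["t"]);return (q[:2]/q[2]).round(1)
e=np.array([.9965,-.0837,0]);f=np.array([.0837,.9965,0]);o=np.array([545.2,180,6])
for th in(0,8,10):
    t=np.radians(th);print(th,[pr(o+e*(u*np.cos(t)-170*np.sin(t))+f*v+[0,0,u*np.sin(t)+170*np.cos(t)]) for v in(-24,24) for u in(0,95)])
print("tip",pr(s["ee_pos"]-[0,0,22]))
L=cv2.resize(np.vstack([a,b]),(420,600),interpolation=2);R=cv2.resize(w,(380,600))
cv2.imwrite("pics/p2.png",np.hstack([L,R]))
```

```text
[628.71272986 171.49686717 192.25612812] [ 0.32100209  0.27629711 -0.68918761]
0 [array([279.8, 138.5]), array([320. , 138.6]), array([280.3, 131.7]), array([319.2, 131.8])]
8 [array([269.8, 139.2]), array([309.7, 134. ]), array([270.7, 132.3]), array([309.2, 127.2])]
10 [array([267.3, 139.6]), array([307., 133.]), array([268.3, 132.7]), array([306.6, 126.3])]
tip [314.9 137.6]
```

View pics/p2.png

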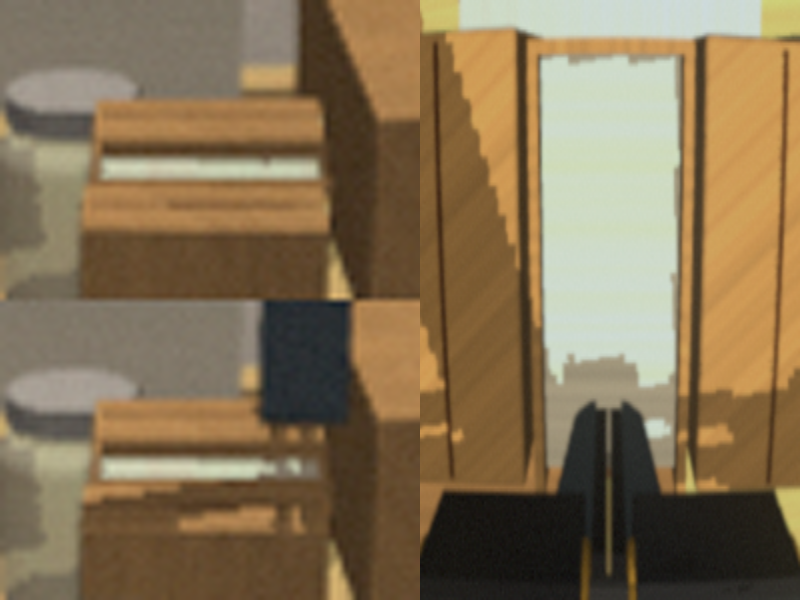

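The binder is still upright. The closed fingertips end at about row 130, where nose_length predicts 137.6. They stand roughly 15 mm higher than I assumed and skimmed over the paper without touching. I'll back out, go lower and repeat the pull.

step_arm:
  plan:
    - [[0, 0, -1.5, 0, 0], [-2.5, 0, -1.5, 0, 0], [-4.6, 0, -1, 0, 0], [-4.6, 0, 1.5, 0, 0], [-4.6, 0, 3, 0, 0], [-4.6, 0, 3, 0, 0], [-3.8, 0, 3, 0, 0], [-3.0, 0, 3, 0, 0], [-2.4, 0, 2.9, 0, 0], [-1.8, 0, 2.6, 0, 0], [-1.2, 0, 2.2, 0, 0], [-0.6, 0, 1.9, 0, 0], [0, 0, 1.7, 0, 0], [0, 0, 1.7, 0, 0]]

```text
time_s: 5.85
ee_pos: [628.3, 171.6, 175.8]
ee_rot: [180.0, 0.0, 175.1]
force: [0.1, 0.4, 0.2]
gripper_width: 0.3
gripper_force: 0.6
```

Run:
```python
from h import *
s=state();b=grab_frame("side")[90:220,235:345];w=grab_frame("wrist")[60:320,170:380]
print(s["ee_pos"],s["force"])
p=camera_params("side")
q=p["camera_matrix"]@(p["R"]@np.array([242.5,520.8,190.6])+p["t"]);print("start tip",q[:2]/q[2])
cv2.imwrite("pics/p3.png",np.hstack([cv2.resize(b,(508,600)),cv2.resize(w,(290,600))[:, :290]]))
```

```text
[628.33990574 171.59697516 175.7528974 ] [0.14140585 0.43718953 0.2201762 ]
start tip [171.94343745  93.92032843]
```

View pics/p3.png

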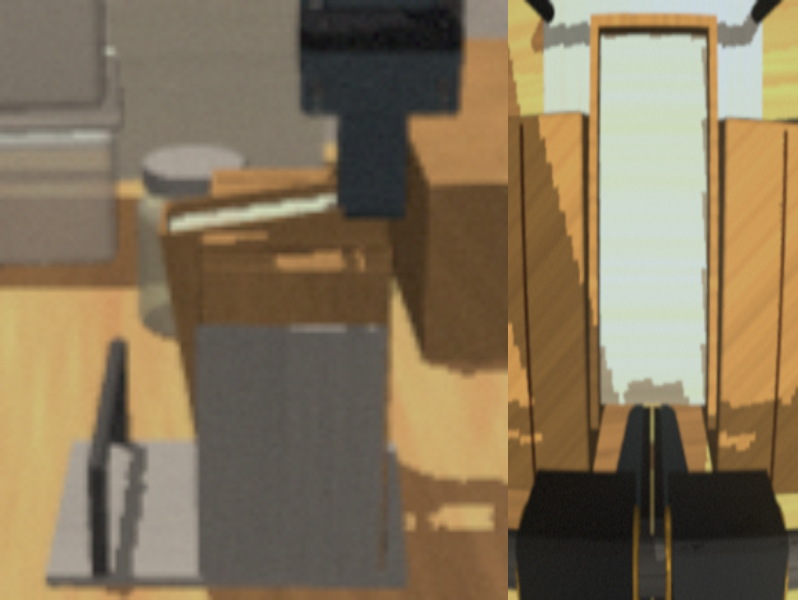

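The binder is now tipping by about 8–9° and both cartons are standing. I'll continue the pull.

step_arm:
  plan:
    - [[0.6, 0, -0.2, 0, 0], [1.2, 0, -0.5, 0, 0], [1.8, 0, -0.7, 0, 0], [2.4, 0, -0.9, 0, 0], [3.0, 0, -1.0, 0, 0], [3.6, 0, -1.1, 0, 0], [4.2, 0, -1.2, 0, 0], [4.8, 0, -1.3, 0, 0], [5.3, 0, -1.3, 0, 0], [5.8, 0, -1.3, 0, 0], [6.3, 0, -1.3, 0, 0], [6.8, 0, -1.3, 0, 0], [7.3, 0, -1.3, 0, 0], [7.8, 0, -1.3, 0, 0], [7.8, 0, -1.3, 0, 0], [7.8, 0, -1.3, 0, 0]]

```text
time_s: 7.95
ee_pos: [551.0, 178.2, 188.4]
ee_rot: [180.0, 0.0, 175.1]
force: [0.9, -0.0, -0.1]
gripper_width: 0.3
gripper_force: 0.0
```

step_arm:
  plan:
    - [[-1.5, 0, -3, 0, 0], [-1.5, 0, -8, 0, 0.3], [-1.5, 0, -12, 0, 1], [-1.5, 0, -12, 0, 1], [-1.5, 0, -12, 0, 1]]

```text
time_s: 8.57
ee_pos: [565.5, 176.8, 307.4]
ee_rot: [-180.0, -0.1, 175.1]
force: [-0.4, 0.4, 0.3]
gripper_width: 37.4
gripper_force: 0.0
```

Run:
```python
from h import *
s=state();b=grab_frame("side")[90:220,215:345];w=grab_frame("wrist")[40:300,130:420]
print(s["ee_pos"],s["force"],s["gripper_width"])
cv2.imwrite("pics/p4.png",np.hstack([cv2.resize(b,(400,400)),cv2.resize(w,(400,400))]))
```

```text
[565.52895048 176.76272294 307.44898733] [-0.39842813  0.36626692  0.31613833] 37.39047635799422
```

View pics/p4.png

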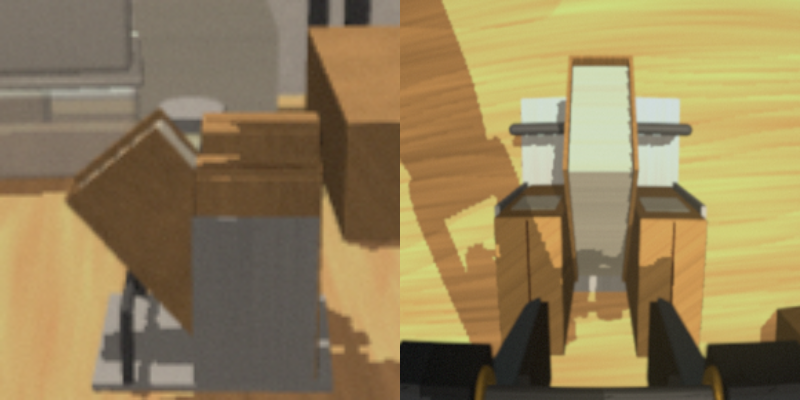

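The binder leans on the rail with its top-front corner at side crop (68,198) and its top-rear corner at (158,108). Both cartons are standing. I'll compute the lean from those corners on the binder's near face.

Run:
```python
from h import *
p=camera_params("side");K=p["camera_matrix"];R=p["R"];c=-R.T@p["t"]
e=np.array([.9965,-.0837,0]);f=np.array([.0837,.9965,0]);o=np.array([545.2,180,6])
P=[]
for uv in((237.1,154.4),(266.4,125.1)):
    d=R.T@np.linalg.solve(K,[*uv,1]);X=c+d*((o-24*f-c)@f)/(d@f);P.append(np.array([(X-o)@e,X[2]]))
    print(X.round(1),P[-1].round(1))
d=P[1]-P[0];th=np.arctan2(d[1],d[0]);print(np.linalg.norm(d),np.degrees(th))
ax=np.array([np.cos(th),np.sin(th)]);up=np.array([-np.sin(th),np.cos(th)])
m=(P[0]+P[1])/2;print("lower front",P[0]-170*up)
for dep in(25,30,35):
    g=m-dep*up;X=o+e*g[0];X[2]=g[1];print(dep,g.round(1),X.round(1),totool(X,state()).round(2))
```

```text
[440.5 164.7 135.5] [-103.1  135.5]
[512.5 158.7 209. ] [-30.8 209. ]
103.08478042211922 45.52649074940185
lower front [18.24384732 16.37686686]
25 [-49.1 154.7] [496.3 184.1 154.7] [ 6.89  0.17 15.21]
30 [-45.5 151.2] [499.8 183.8 151.2] [ 6.53  0.17 15.55]
35 [-42.  147.7] [503.4 183.5 147.7] [ 6.17  0.17 15.9 ]
```

step_arm:
  plan:
    - [[4, 0.1, 0, 0, 1], [7.1, 0.2, 0, 0, 1], [7.1, 0.2, 0, 0, 1], [7.1, 0.2, 0, 0, 1], [7.1, 0.2, 4, 0, 1], [7.1, 0.2, 8, 0, 1], [7.1, 0.2, 12, 0, 1], [7.1, 0.2, 14.5, 0, 1], [7.1, 0.2, 15.5, 0, 1], [7.1, 0.2, 15.5, 0, 1], [7.1, 0.2, 15.5, 0, 0], [7.1, 0.2, 15.5, 0, 0], [7.1, 0.2, 15.5, 0, 0], [7.1, 0.2, 15.5, 0, 0], [7.1, 0.2, 15.5, 0, 0], [7.1, 0.2, 15.5, 0, 0], [7.1, 0.2, 15.5, 0, 0]]
  newtons: 35

```text
time_s: 10.8
ee_pos: [495.3, 185.1, 153.5]
ee_rot: [180.0, 0.0, 175.1]
force: [-0.0, -0.2, 0.1]
gripper_width: 47.4
gripper_force: 35.0
```

step_arm:
  plan:
    - [[0, 0, -1, 0, 0], [0, 0, -3, 0, 0], [0, 0, -6, 0, 0], [0, 0, -9, 0, 0], [0, 0, -12, 0, 0], [0, 0, -15, 0, 0], [0, 0, -18, 0, 0], [0, 0, -20.5, 0, 0], [0, 0, -21.5, 0, 0], [0, 0, -21.5, 0, 0]]

```text
time_s: 12.05
ee_pos: [495.1, 184.9, 368.2]
ee_rot: [-180.0, -0.0, 175.1]
force: [0.6, -0.6, -2.8]
gripper_width: 47.6
gripper_force: 35.0
```

Run:
```python
from h import *
s=state();b=grab_frame("side")[20:240,180:380];w=grab_frame("wrist")[0:320,100:440]
print(s["ee_pos"],s["force"],s["gripper_width"])
cv2.imwrite("pics/p5.png",np.hstack([cv2.resize(b,(400,440)),cv2.resize(w,(400,440))]))
```

```text
[495.11423767 184.8847536  368.19771726] [ 0.57038813 -0.57849278 -2.82175533] 47.61119026005006
```

View pics/p5.png

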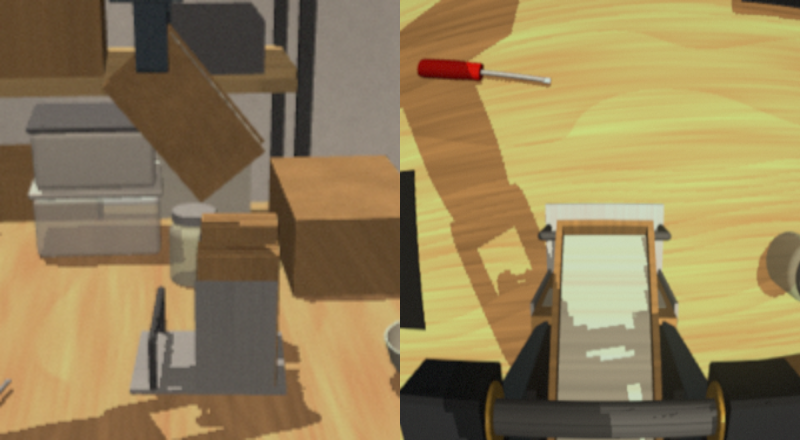

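Run:
```python
from h import *
p=camera_params("side");K=p["camera_matrix"];R=p["R"];c=-R.T@p["t"];s=state()
e=np.array([.9965,-.0837,0]);f=np.array([.0837,.9965,0]);o=s["ee_pos"]
P=[]
for uv in((281.5,120.5),(232.5,62.5),(312,96)):
    d=R.T@np.linalg.solve(K,[*uv,1]);X=c+d*((o-24*f-c)@f)/(d@f);P.append(np.array([(X-o)@e,X[2]-o[2]]));print(P[-1].round(1))
d=P[1]-P[0];print(np.linalg.norm(d),np.degrees(np.arctan2(-d[0],d[1])))
d=P[2]-P[0];print(np.linalg.norm(d),np.degrees(np.arctan2(d[1],d[0])))
print(totool(np.array([480.3,-214.1,4])-47.5*e+[0,0,0],s),s["ee_rot"])
```

```text
[  55.2 -147. ]
[-51.6 -14.9]
[124.7 -89.4]
169.86839667027107 38.94584931182057
90.28562887647725 39.64690966165195
[  2.67374408 -39.83450696  36.35044517] [-1.79939873e+02 -1.43502123e-01  1.75082604e+02]
```

The binder is held at 39° with its lower-front corner at (+53, -147) mm from the TCP, close to the model. Next I'll carry it over the mat.

step_arm:
  plan:
    - [[0.3, -1.5, 0, 0, 0], [0.8, -4.5, 0, 0, 0], [1.6, -8.5, 0, 0, 0], [2.4, -12.5, 0, 0, 0], [3.2, -16.5, 0, 0, 0], [4, -20.5, 0, 0, 0], [4.8, -24.5, 0, 0, 0], [5.6, -28.5, 0, 0, 0], [6.5, -32.5, 0, 0, 0], [7.2, -36, 0, 0, 0], [7.7, -38.5, 0, 0, 0], [7.9, -39.8, 3, 0, 0], [7.9, -39.8, 7, 0, 0], [7.9, -39.8, 11, 0, 0], [7.9, -39.8, 15, 0, 0], [7.9, -39.8, 18, 0, 0], [7.9, -39.8, 19.8, 0, 0], [7.9, -39.8, 19.8, 0, 0], [7.9, -39.8, 19.8, 0, 0]]

```text
time_s: 14.52
ee_pos: [382.5, -205.3, 171.0]
ee_rot: [-180.0, 0.1, 175.1]
force: [0.7, 0.3, -3.7]
gripper_width: 47.7
gripper_force: 35.0
```

Run:
```python
from h import *
s=state();b=grab_frame("side")[120:360,110:370]
print(s["ee_pos"],s["force"],s["gripper_width"],s["ee_rot"])
cv2.imwrite("pics/p6.png",cv2.resize(b,(650,600)))
```

```text
[ 382.48248839 -205.27982702  171.04970423] [ 0.65535203  0.32408478 -3.70773534] 47.68084102068844 [-1.79959095e+02  6.15556860e-02  1.75069749e+02]
```

View pics/p6.png

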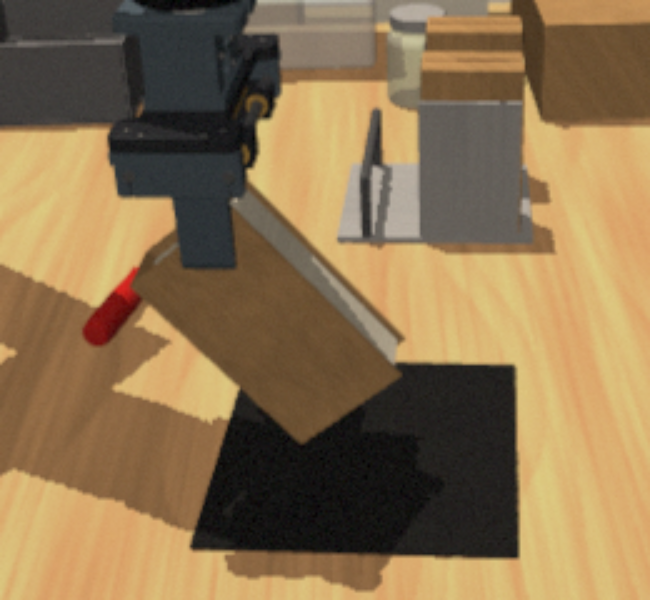

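The binder hangs at about 39° with its lower corner over the mat, at crop (303,443), roughly 20 mm above it. I'll lower it to contact.

step_arm:
  plan:
    - [[0, 0, 0.8, 0, 0], [0, 0, 1.4, 0, 0], [0, 0, 1.8, 0, 0], [0, 0, 2.0, 0, 0], [0, 0, 2.1, 0, 0], [0, 0, 2.1, 0, 0]]
  newtons: 15

```text
time_s: 15.32
ee_pos: [382.4, -205.1, 151.4]
ee_rot: [-179.9, 0.0, 175.1]
force: [-6.0, 1.0, 12.1]
gripper_width: 48.2
gripper_force: 15.0
```

step_arm:
  plan:
    - [[-0.5, 0, -0.2, 0, 0], [-1.04, 0, -0.4, 0, 0], [-1.7, 0, -0.55, 0, 0], [-2.36, 0, -0.7, 0, 0], [-3.0, 0, -0.8, 0, 0], [-3.7, 0, -0.9, 0, 0], [-4.4, 0, -0.95, 0, 0], [-5.1, 0, -1.0, 0, 0], [-5.1, 0, -1.0, 0, 0]]
  newtons: 12

```text
time_s: 16.45
ee_pos: [433.8, -209.1, 159.1]
ee_rot: [180.0, 0.0, 175.1]
force: [-0.7, 0.3, -3.7]
gripper_width: 47.8
gripper_force: 12.0
```

Run:
```python
from h import *
s=state();b=grab_frame("side")[120:360,110:370]
print(s["ee_pos"],s["force"],s["gripper_width"],s["ee_rot"])
cv2.imwrite("pics/p7.png",cv2.resize(b,(520,480)))
```

```text
[ 433.8269912  -209.09643364  159.06007033] [-0.67318163  0.30959088 -3.65261177] 47.83841967944804 [1.79978631e+02 2.74975486e-03 1.75097039e+02]
```

View pics/p7.png

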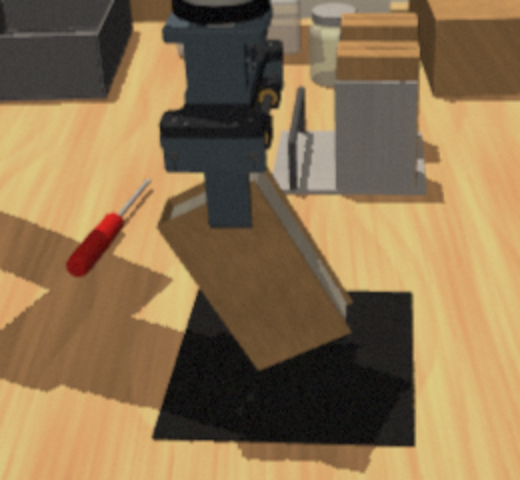

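I've now viewed 11 pictures, one over the limit of 10, so from here I'll work from numbers only. The last picture shows the binder at about 31°, its lower corner at (260,370), and the force says it is just clear of the mat. I'll loosen the grip so that it can swing down under its own weight.

step_arm:
  plan:
    - [[0, 0, 0, 0, 0], [0, 0, 0, 0, 0], [0, 0, 0, 0, 0], [0, 0, 0, 0, 0]]
  newtons: 5

```text
time_s: 17.0
ee_pos: [433.2, -209.1, 159.4]
ee_rot: [180.0, 0.0, 175.1]
force: [-0.7, 0.8, -4.3]
gripper_width: 48.2
gripper_force: 5.0
```

```bash
cat > tilt.py <<'E'
from h import *
def tilt():
    s=state();a=grab_frame("side");h=cv2.cvtColor(a,cv2.COLOR_BGR2HSV)
    p=camera_params("side");K=p["camera_matrix"];R=p["R"];c=-R.T@p["t"]
    e=np.array([.9965,-.0837,0]);f=np.array([.0837,.9965,0]);o=s["ee_pos"]
    q=K@(R@(o-24*f-[0,0,60]+20*e)+p["t"]);u,v=(q[:2]/q[2]).astype(int)
    seed=np.median(h[v-3:v+4,u-3:u+4].reshape(-1,3),0).astype(int)
    m=cv2.inRange(h,tuple(int(x) for x in seed-[5,45,28]),tuple(int(x) for x in seed+[5,45,28]))
    m=cv2.morphologyEx(m,cv2.MORPH_OPEN,np.ones((3,3)));n,l=cv2.connectedComponents(m)
    k=(l==l[v,u]).astype(np.uint8);C=max(cv2.findContours(k,0,1)[0],key=cv2.contourArea)
    P=[]
    for uv in C[:,0,:]:
        d=R.T@np.linalg.solve(K,[*uv.astype(float),1]);X=c+d*((o-24*f-c)@f)/(d@f);P.append([(X-o)@e,X[2]])
    P=np.array(P,np.float32);r=cv2.minAreaRect(P)
    print(seed,"size",np.round(r[1],1),"ang",round(r[2],1),"box rel x / world z",cv2.boxPoints(r).round(1).tolist(),"lowest",P[P[:,1].argmin()].round(1))
    print(o.round(1),s["force"].round(1),s["gripper_width"].round(1))
tilt()
E
python3 tilt.py
```

```text
[ 16 136 107] size [ 96.9 174.6] ang 27.4 box rel x / world z [[-66.80000305175781, 157.60000610351562], [13.5, 2.5], [99.5, 47.0], [19.299999237060547, 202.10000610351562]] lowest [13.3  7. ]Traceback (most recent call last):
  File "tilt.py", line 17, in <module>
    tilt()
    ~~~~^^
  File "tilt.py", line 16, in tilt
    print(o.round(1),s["force"].round(1),s["gripper_width"].round(1))
                                         ^^^^^^^^^^^^^^^^^^^^^^^^
AttributeError: 'float' object has no attribute 'round'
```

Tilt 27.4°, fitted size 97×175 mm (expected 95×170), lower edge at about mat height. I'll press lightly and continue the arc at low grip force.

step_arm:
  plan:
    - [[0, 0, 0.2, 0, 0], [-0.7, 0, 0.2, 0, 0], [-1.4, 0, 0.2, 0, 0], [-2.0, 0, 0.2, 0, 0], [-2.7, 0, 0.25, 0, 0], [-3.4, 0, 0.3, 0, 0], [-4.0, 0, 0.4, 0, 0], [-4.7, 0, 0.5, 0, 0], [-4.7, 0, 0.5, 0, 0], [-4.7, 0, 0.5, 0, 0]]
  newtons: 5

```text
time_s: 18.3
ee_pos: [480.2, -213.2, 154.2]
ee_rot: [180.0, 0.0, 175.1]
force: [1.6, -0.5, -0.4]
gripper_width: 47.7
gripper_force: 5.0
```

```bash
sed -i 's/s\["gripper_width"\].round(1)/s["gripper_width"]/' tilt.py; python3 tilt.py
```

```text
[ 16 136 105] size [ 95.6 172.3] ang 11.5 box rel x / world z [[-67.4000015258789, 170.1999969482422], [-33.20000076293945, 1.2999999523162842], [60.599998474121094, 20.299999237060547], [26.299999237060547, 189.1999969482422]] lowest [-32.3   2.6]
[ 480.2 -213.2  154.2] [ 1.6 -0.5 -0.4] 47.74463462210203
```

step_arm:
  plan:
    - [[-0.5, 0, 0.1, 0, 0], [-1.0, 0, 0.2, 0, 0], [-1.5, 0, 0.35, 0, 0], [-2.0, 0, 0.5, 0, 0], [-2.5, 0, 0.65, 0, 0], [-2.9, 0, 0.8, 0, 0], [-2.9, 0, 0.8, 0, 0], [-2.9, 0, 0.8, 0, 0]]
  newtons: 5

```text
time_s: 19.35
ee_pos: [509.0, -215.6, 146.3]
ee_rot: [180.0, 0.0, 175.1]
force: [0.7, -1.0, -2.9]
gripper_width: 47.6
gripper_force: 5.0
```

```bash
python3 tilt.py
```

```text
[ 16 136 105] size [ 95.6 172.6] ang 1.0 box rel x / world z [[-65.5999984741211, 174.60000610351562], [-62.5, 2.0], [33.099998474121094, 3.700000047683716], [30.0, 176.3000030517578]] lowest [-61.2   2.6]
[ 509.  -215.6  146.3] [ 0.7 -1.  -2.9] 47.61978497443792
```

Tilt is 1°. I'll settle it down, open and withdraw.

step_arm:
  plan:
    - [[0, 0, 0.2, 0, 0], [0, 0, 0.4, 0, 0], [0, 0, 0.4, 0, 0], [0, 0, 0.4, 0, 0.75], [0, 0, 0.4, 0, 0.75], [0, 0, 0.4, 0, 0.75], [0, 0, 0.4, 0, 0.75], [0, 0, -2, 0, 0.75], [0, 0, -5, 0, 0.75], [0, 0, -9, 0, 0.75], [0, 0, -13, 0, 0.75], [0, 0, -13, 0, 0.75]]
  newtons: 5

```text
time_s: 20.9
ee_pos: [510.4, -216.4, 279.7]
ee_rot: [-179.9, 0.4, 175.1]
force: [-1.2, 0.7, -0.2]
gripper_width: 68.1
gripper_force: 0.0
```

Run:
```python
import tilt as T
from h import *
a=grab_frame("wrist");s=state();h=cv2.cvtColor(a,cv2.COLOR_BGR2HSV)
for c in cv2.findContours(cv2.inRange(h,(0,0,110),(180,70,255)),0,2)[0]:
    if cv2.contourArea(c)>1500:
        b=cv2.boxPoints(cv2.minAreaRect(c));P=np.array([wray(q,166,s) for q in b]);print(P[:,:2].round(1).tolist(),P.mean(0).round(1))
t=grab_frame("top");h=cv2.cvtColor(t,cv2.COLOR_BGR2HSV);m=cv2.inRange(h,(4,110,90),(16,255,255));k=m*0;k[125:194,125:222]=m[125:194,125:222]
for c in cv2.findContours(k,0,2)[0]:
    if cv2.contourArea(c)>150:print("carton",[ray("top",q,176)[:2].round(0).tolist() for q in cv2.boxPoints(cv2.minAreaRect(c))])
```

```text
[17 29 97] size [71.6 98.8] ang 0.2 box rel x / world z [[10.199999809265137, 287.6000061035156], [10.600000381469727, 188.8000030517578], [82.0999984741211, 189.0], [81.80000305175781, 287.79998779296875]] lowest [ 33.3 188.9]
[ 510.4 -216.4  279.7] [-1.2  0.7 -0.2] 68.1409305686547
[[619.1, -364.7], [593.9, -357.5], [614.0, -115.3], [639.4, -113.7]] [ 616.6 -237.8  166. ]
[[496.3, -16.5], [464.5, -11.4], [477.1, 94.1], [513.7, 89.6]] [487.9  39.  166. ]
[[449.2, -229.8], [452.7, -189.5], [537.6, -195.2], [533.9, -238.5]] [ 493.3 -213.3  166. ]
carton [[541.0, 184.0], [634.0, 182.0], [630.0, 98.0], [537.0, 101.0]]
carton [[550.0, 253.0], [643.0, 246.0], [638.0, 199.0], [545.0, 207.0]]
```

```bash
python3 -c "
from workcell import *
print(job_done())"
```

```text
the job is handed in; nothing more can be done
None
```

The binder was pulled onto the rail, gripped by its protruding part and stood upright on the mat at about (493, -213) with both cartons still in place, and the job was handed in at about 21 s; I viewed 11 pictures, one over the limit of 10.

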